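# Put the large socket away and shut the tray's sliding cover

## Robot

A 6-joint arm with a two-finger parallel gripper is mounted at the origin on the work surface. World frame = base frame: x ahead of the robot, y to its left, z up, the work surface at z = 0. Lengths are in m, angles in degrees, forces in N, time in s.
With the tool pointing down it reaches from about 0.325 to 0.85 m from the base axis. Payload 4.4 kg.
Tool frame: the origin (TCP) lies at the centre of the arm's flange, where the gripper is bolted on; the fingertips stand 199 mm ahead of it and the grasp point (between the pads) lies 180 mm ahead of it (arm.grasp_offset is the distance from the TCP to the grasp point, in m); z points along the fingers, y is the line along which they close (so a half turn about z gives the same grasp; the last joint's range is limited). The gripper opens to 94 mm and grips with 3 to 60 N. Pads are 16 mm wide; open, the fingers measure 119 mm over their backs; the gripper's body (75 mm by 177 mm) begins 78 mm behind the grasp point.
Start: joints at [-75.716, 11.837, 88.321, -0, 79.842, -8.623], TCP at [0.224, -0.53, 0.405] pointing down, gripper open.
Joint ranges: [-156.59, 156.59], [-49.26, 127.26], [12.9, 141.05], [-63.56, 243.56], [4.71, 150.69], [-161.64, 161.64]. Speed limits (degrees/s): [159.86, 159.86, 180, 180, 180, 180].

## Interface

Orientations are given as a 3x3 rotation matrix whose columns are the frame's x, y, z axes.
In Python, from bench import arm, grab_frame, hand_in gives the robot as it stands. The module is installed in compiled form; this text tells all that it offers.
- The arm moves only by the tool drive_tool, never from a script. Its argument "commands" is a list of rows, each an object with "travel": the shift along the tool's x, y, z each as a share of 200 mm, from -1 to 1, a list of three; "rotation": the turn, a rotation vector about the tool's x, y, z each as a share of 120 degrees, from -1 to 1, a list of three; "hand": the opening in per cent of the stroke, from 0 (shut) to 100 (fully open). In form: [{"travel": [dx, dy, dz], "rotation": [wx, wy, wz], "hand": hand}, ...]. A call has 1 to 20 rows; each row is the pose to reach, as a shift and turn from the pose commanded when the call began, along the tool's axes at that moment; what a row does not reach only later rows make up. A row lasts 1/10 s, in which the tool goes at most 50 mm and 8.59 degrees, less where a joint would pass 70% of its speed; a pose out of reach is approached as far as the arm can. A call with a number of a shift or a turn outside -1 to 1 is refused whole. A call with a gripper value outside its range is refused whole. The fingers move at their own pace and stop on an object; "force" is the grip in N (left out, the last holds). Time passes only in rows, so rows that repeat a pose let the fingers close. It gives the time, the measured TCP pose, the force, the opening and the grip force at its end, in the units of the state.
- arm.sense(): the state, without advancing time (a new reading comes with each control period).
- grab_frame(name): name is "side" or "top" or "wrist"; returns a dict with "color" (400x640x3 uint8, red, green, blue), "fov_y" (degrees; the focal length in pixels is half the picture's height over the tangent of half this angle, whatever the lens; pixels are square), "cx", "cy" (the principal point, pixels), "distortion" ([k1, k2, p1, p2, k3] as OpenCV has them; the pictures are not rectified), "R" (3x3) and "t" (3): a world point X has camera coordinates R X + t. Camera axes: x right, y down, z forward; pixel columns grow to the right and rows downward; lengths in m; the calibration is good to about 2 mm. A picture is of the moment at which its call begins. There is no depth.
- hand_in(): hands the job in; it is judged then, once.
The state is a dict: "t": time; "q": joint angles; "joint_velocities": joint speeds; "joint_torque": joint torques, N m; "position": TCP position; "ee_rot": TCP orientation; "force": force on the tool from outside, world axes, zero at the start; "torque": the same for the moment, N m; "width": finger opening in m; "grasp_force": force on a finger pad.
Only numpy, scipy, OpenCV 4.12 (cv2) and the standard library are available. Lean on these libraries where they do the work, as an engineer would, in place of code of your own. Each camera call takes 0.05 s, during which the arm holds its last target. There are 200 camera calls.

## Task

Stand the largest of the three steel sockets upright in the open compartment of the grey tray and let go of it, then slide the tray's flat metal cover fully shut over it.

Things in the scene. Friction and masses are not known exactly. Their poses are not given: they have to be found in the camera images.
- socket_large: largest of three plain steel wrench sockets standing upright on the bench, places swapped about: a cylinder 40 mm across, 52 mm high, 0.17 to 0.34 kg, loose. Origin: centre of its underside, z up its axis. The two bystanders of the same look are 29 mm across by 44 high and 23 across by 36 high. At least 75 mm clear between neighbours
- tray: fixed grey steel tray, yaw within 0.4 rad. Origin at bench level under its compartment's centre, z up, y along the slide. Outside x -82..82, y -80..200 mm. Compartment: open well x -70..70, y -60..60 mm, floor 8 and rim 66 mm above bench; y 60..200 is a solid deck, 66 mm high. Guides on both long sides and a stop at the -y end rise to 75 mm
- cover (a joint): slide of the tray's flat aluminium cover, 150 mm across, 144 along the slide, 6 thick, top face 72 mm above bench. 0 = shut, centred over the compartment, against a stop; value = metres slid back along the tray's +y, up to 0.125. Starts at 0.105 to 0.125, its edge 7 to 27 mm over the compartment's +y side. Friction about 1.5 N, stays where left
- cover_handle (a point): centre of the handle on the cover: an upright black plastic bar 50 mm long across the slide (tray x), 14 mm thick along it (tray y), rising 30 mm from the cover's top face; this point is 15 mm above that face, 87 mm above the bench. With the cover shut it stands 30 mm to the +y side of the compartment's centre; it moves with the cover
There are look-alikes about, which are no part of the job. Leave any green or red look-alike of the socket_large alone.

How it is judged (in metres and radians):
On the way, in this order (a step that is already met when the one before it is completed fails the run):
1. the large socket stands in the compartment, let go (x of socket_large in the frame of tray between -0.07 and 0.07 m and y of socket_large in the frame of tray between -0.06 and 0.06 m and height (world z) of socket_large below 0.014 m and angle between socket_large's own z axis and vertical below 0.2 rad and contact force between the fingers and socket_large below 0.2 N), for 0.2 s.
2. the cover is slid shut (value of joint cover below 0.012 m), for 0.2 s.
At the end, for the whole second after the job is handed in: The large socket stands at rest on the compartment's floor inside its walls, upright to within 0.2 rad, and the cover is within 12 mm of fully shut (x of socket_large in the frame of tray between -0.07 and 0.07 m and y of socket_large in the frame of tray between -0.06 and 0.06 m and height (world z) of socket_large below 0.014 m and angle between socket_large's own z axis and vertical below 0.2 rad and linear speed of socket_large below 0.02 m/s and value of joint cover below 0.012 m); the robot touches nothing.
It also fails if it takes over 48 s, if anything falls off the work surface, if the arm or the gripper's body presses on something with over 40 N, if the wrist force passes 120 N, or if a joint passes its speed limit or range.

## Working session

There is one attempt and no reset: what is moved stays moved. The work goes in short steps, Python scripts to look and compute and a tool call to move; the robot and the scene stay as the last step left them, time stands still between calls to the robot, and variables do not carry over. Pictures are saved under pics/ and viewed, at most 10 in all, crops included, and the job is handed in when it is done.

Besides the shell and the picture viewer there is one more tool, called after "Emit:" as name(argument=value, ...) on one line, values as JSON. drive_tool: Moves the arm, as the interface text tells. Its arguments: {"type":"object","properties":{"commands":{"type":"array","items":{"type":"object","properties":{"travel":{"type":"array","items":{"type":"number"}},"rotation":{"type":"array","items":{"type":"number"}},"hand":{"type":"number"}}}},"force":{"type":"number"}},"required":["commands"]}

```bash
mkdir -p pics
cat > h.py <<'E'
import numpy as np, cv2
from bench import arm, grab_frame, hand_in
def K(f):
    F=200/np.tan(np.radians(f["fov_y"])/2)
    return np.array([[F,0,f["cx"]],[0,F,f["cy"]],[0,0,1.]])
def plane(f,px,z):
    p=cv2.undistortPoints(np.array(px,float).reshape(-1,1,2),K(f),np.array(f["distortion"],float)).reshape(-1,2)
    R=np.array(f["R"]);c=-R.T@np.array(f["t"])
    d=np.c_[p,np.ones(len(p))]@R
    return c+d*((z-c[2])/d[:,2])[:,None]
def proj(f,X):
    r=cv2.Rodrigues(np.array(f["R"],float))[0]
    return cv2.projectPoints(np.array(X,float).reshape(-1,1,3),r,np.array(f["t"],float),K(f),np.array(f["distortion"],float))[0].reshape(-1,2)
def save(f,n): cv2.imwrite(f"pics/{n}.png",f["color"][:,:,::-1])
E
python3 - <<'E'
from h import *
for n in("top","side"):
    f=grab_frame(n);save(f,n+"0");np.save(n+"0.npy",f,allow_pickle=True)
    R=np.array(f["R"]);print(n,f["fov_y"],-R.T@f["t"],R.round(2).tolist())
s=arm.sense();print(s["t"],s["position"],np.round(s["ee_rot"],3).tolist(),s["width"],arm.grasp_offset)
E
```

```text
top 42.67718311271541 [ 0.42559067 -0.0921298   1.04059122] [[0.0, -1.0, -0.02], [-0.99, 0.0, -0.14], [0.14, 0.02, -0.99]]
side 48.926007810778884 [0.4425436  0.41558248 0.60180027] [[-0.97, -0.22, 0.02], [-0.17, 0.67, -0.72], [0.15, -0.71, -0.69]]
0.1 [ 0.22372002 -0.52934977  0.40360678] [[0.921, 0.389, -0.001], [0.389, -0.921, 0.002], [0.0, -0.002, -1.0]] 0.09366722035650235 0.1804
```

View pics/top0.png

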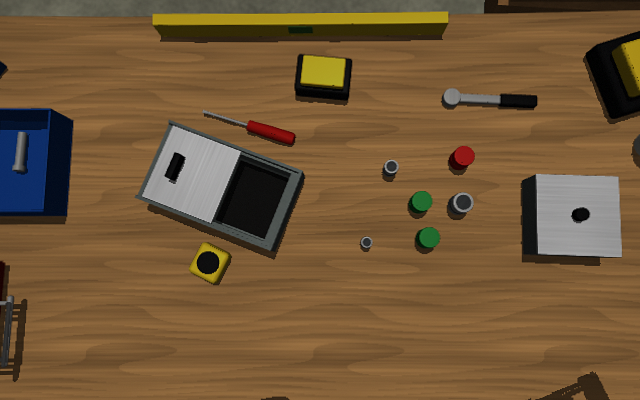

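View pics/side0.png

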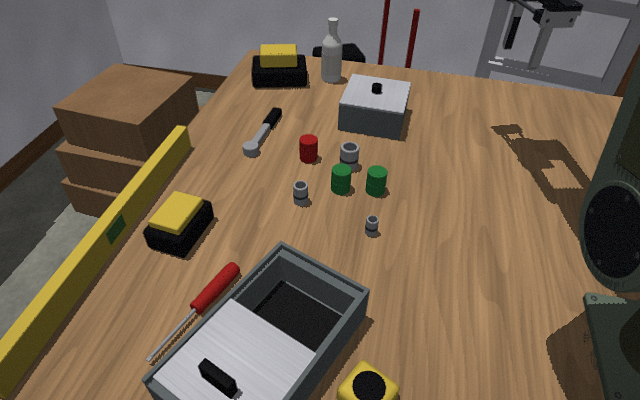

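The top view shows three grey steel sockets, at (391,168), (461,203) and (366,243). The one at (461,203) looks largest. The red one at (462,157) and the greens at (421,202) and (428,238) are look-alikes. The grey tray spans about (137–303, 122–256), with its handle at (175,167). I'll check the sizes, the crop and the tray corners.

Run:
```python
from h import *
f=np.load("top0.npy",allow_pickle=True).item();im=f["color"]
a=cv2.resize(im[110:265,125:310],None,fx=4,fy=4,interpolation=cv2.INTER_CUBIC)[:600,:740]
b=cv2.resize(im[140:255,350:480],None,fx=4,fy=4,interpolation=cv2.INTER_CUBIC)
cv2.imwrite("pics/tray.png",a[:,:,::-1]);cv2.imwrite("pics/sock.png",b[:,:,::-1])
hsv=cv2.cvtColor(im,cv2.COLOR_RGB2HSV)
grey=((hsv[...,1]<70)&(hsv[...,2]>40)).astype(np.uint8)
for (x,y,h) in((391,168,.044),(461,203,.052),(366,243,.036)):
    m=np.zeros_like(grey);m[y-18:y+19,x-18:x+19]=grey[y-18:y+19,x-18:x+19]
    c=max(cv2.findContours(m,0,1)[0],key=cv2.contourArea)
    (u,v),r=cv2.minEnclosingCircle(c);P=plane(f,[[u,v],[u+r,v],[u-r,v]],h)
    print((u,v,r),P[0].round(4),"diam",np.linalg.norm(P[1]-P[2])*1e3, cv2.boundingRect(c))
for n,u,v in(("g1",421,201),("g2",428,237),("red",462,156)): print(n,plane(f,[[u,v]],.05)[0].round(3))
# handle
hm=np.zeros_like(grey);hm[145:190,155:195]=(hsv[145:190,155:195,2]<60)
c=max(cv2.findContours(hm,0,1)[0],key=cv2.contourArea);R=cv2.minAreaRect(c);print(R,plane(f,[R[0]],.095)[0].round(4))
# tray silhouette
g=((hsv[...,1]<90)).astype(np.uint8);m=np.zeros_like(g);m[110:265,125:310]=g[110:265,125:310]
c=max(cv2.findContours(m,0,1)[0],key=cv2.contourArea);print(cv2.minAreaRect(c),cv2.boxPoints(cv2.minAreaRect(c)).round(1).tolist())
```

```text
(391.04998779296875, 166.0749969482422, 7.2117743492126465) [ 0.6124 -0.2018  0.044 ] diam 28.338572546155582 (384, 160, 15, 14)
(462.8829650878906, 201.6914825439453, 10.550013542175293) [ 0.5405 -0.3376  0.052 ] diam 40.2265927292387 (453, 192, 21, 21)
(366.1666564941406, 241.89999389648438, 5.834300994873047) [ 0.4637 -0.1517  0.036 ] diam 22.71514441457315 (361, 237, 12, 11)
g1 [ 0.542 -0.258  0.05 ]
g2 [ 0.473 -0.269  0.05 ]
red [ 0.631 -0.34   0.05 ]
((174.36557006835938, 167.3787078857422), (12.425383567810059, 29.2597713470459), 23.629377365112305) [0.6015 0.2107 0.095 ]
((220.13705444335938, 184.62396240234375), (150.71852111816406, 86.74588775634766), 21.571306228637695) [[134.10000610351562, 197.3000030517578], [166.0, 116.5999984741211], [306.20001220703125, 172.0], [274.29998779296875, 252.6999969482422]]
```

View pics/tray.png

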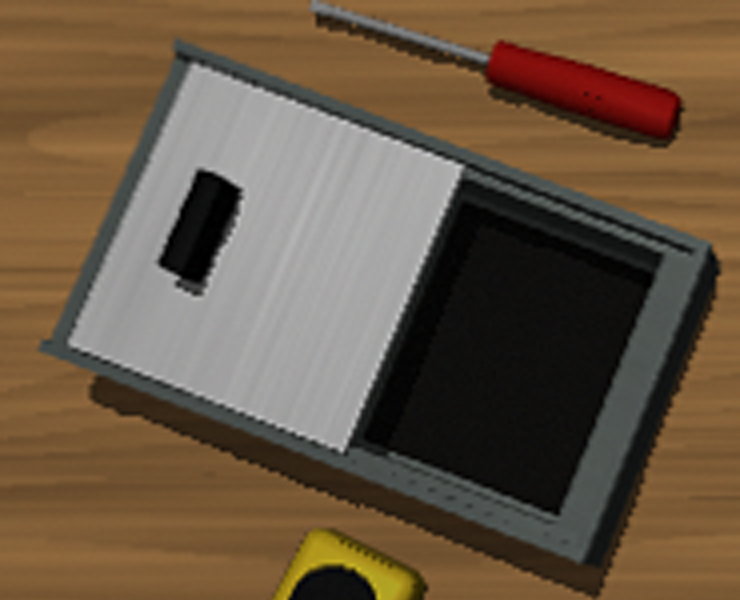

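View pics/sock.png

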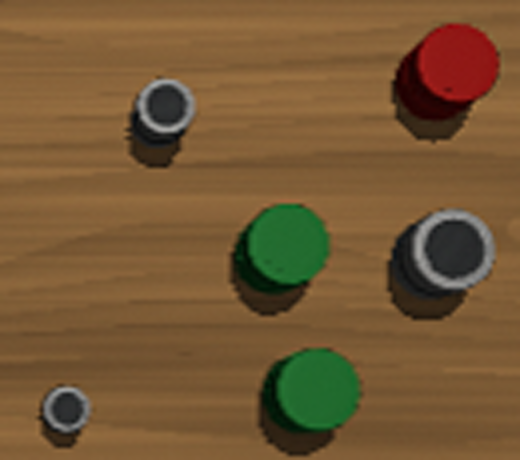

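The crop confirms the steel socket at top pixel (463,202), 40.2 mm across, as the large one. The other steel ones measure 28 and 23 mm. The tray's outer top corners in the full image are about (169.3,120.5), (135.5,196.8), (271.3,250) and (303,171.3). The cover edge runs from (241.3,151.3) to (211.8,223).

Run:
```python
from h import *
f=np.load("top0.npy",allow_pickle=True).item()
# back-left, back-right(+y end), front
P=plane(f,[[169.3,120.5],[135.5,196.8],[271.3,250],[303,171.3]],.075);print(P.round(4).tolist())
print("sides",[round(float(np.linalg.norm(P[i]-P[(i+1)%4])),4) for i in range(4)])
by=(P[0]+P[1]-P[2]-P[3])[:2]; y=by/np.linalg.norm(by); x=np.array([y[1],-y[0]])
o=P.mean(0)[:2]-.06*y
print("yaw",np.degrees(np.arctan2(x[1],x[0])),"origin",o,"x",x,"y",y)
h=plane(f,[[174.4,167.4]],.09)[0,:2]; print("handle tray",(h-o)@x,(h-o)@y, h)
e=plane(f,[[241.3,151.3],[211.8,223]],.072)[:,:2]; print("edge",(e-o)@x,(e-o)@y)
s=arm.sense();R=np.array(s["ee_rot"]);print("joint",s["q"],"to socket, tool axes",R.T@(np.array([.5405,-.3376,.35])-s["position"]))
```

```text
[[0.6978, 0.2304, 0.075], [0.5485, 0.2886, 0.075], [0.4473, 0.0286, 0.075], [0.597, -0.03, 0.075]]
sides [0.1602, 0.279, 0.1608, 0.2792]
yaw -21.218175942862146 origin [0.55091463 0.07349249] x [ 0.93220904 -0.36192031] y [0.36192031 0.93220904]
handle tray -0.002196701964646567 0.14798426945937215 [0.60242536 0.21223979]
edge [ 0.07440869 -0.0740037 ] [0.04645622 0.04556823]
joint [-7.57160153e+01  1.18813864e+01  8.83941640e+01 -7.45366988e-04
  7.98436383e+01 -8.62385540e+00] to socket, tool axes [ 0.36641887 -0.05320884  0.05382609]
```

Emit:
drive_tool(commands=[{"travel":[1,-0.145,0.15],"rotation":[0,0,-0.3825],"hand":75},{"travel":[1,-0.145,0.15],"rotation":[0,0,-0.3825],"hand":75},{"travel":[1,-0.145,0.15],"rotation":[0,0,-0.3825],"hand":75},{"travel":[1,-0.145,0.15],"rotation":[0,0,-0.3825],"hand":75},{"travel":[1,-0.145,0.15],"rotation":[0,0,-0.3825],"hand":75},{"travel":[1,-0.145,0.15],"rotation":[0,0,-0.3825],"hand":75},{"travel":[1,-0.145,0.15],"rotation":[0,0,-0.3825],"hand":75}])

```text
t: 0.8
position: [0.3972, -0.4244, 0.3739]
ee_rot: [[0.36, 0.933, -0.001], [0.933, -0.36, 0.001], [0.001, -0.001, -1.0]]
force: [0.6, 0.1, 0.4]
width: 0.0706
grasp_force: 0.0
```

```bash
cat >> h.py <<'E'
def rel(X):
    s=arm.sense();R=np.array(s["ee_rot"]);print(s["t"],np.round(s["position"],4),R.round(3).tolist(),s["width"],"share",(R.T@(np.array(X)-s["position"])/.2).round(4))
E
python3 -c "
from h import *
rel([.5405,-.3376,.30])"
```

```text
0.8 [ 0.3972 -0.4244  0.3739] [[0.36, 0.933, -0.001], [0.933, -0.36, 0.001], [0.001, -0.001, -1.0]] 0.0705960169809319 share [0.6628 0.5123 0.3693]
```

Emit:
drive_tool(commands=[{"travel":[0.66,0.51,0.3],"rotation":[0,0,0],"hand":75},{"travel":[0.66,0.51,0.3],"rotation":[0,0,0],"hand":75},{"travel":[0.66,0.51,0.3],"rotation":[0,0,0],"hand":75},{"travel":[0.66,0.51,0.3],"rotation":[0,0,0],"hand":75},{"travel":[0.66,0.51,0.3],"rotation":[0,0,0],"hand":75},{"travel":[0.66,0.51,0.3],"rotation":[0,0,0],"hand":75}])

```text
t: 1.4
position: [0.5393, -0.339, 0.3141]
ee_rot: [[0.362, 0.932, -0.001], [0.932, -0.362, 0.0], [-0.0, -0.001, -1.0]]
force: [1.0, -0.1, 0.3]
width: 0.0705
grasp_force: 0.0
```

```bash
python3 -c "
from h import *
f=grab_frame('wrist');save(f,'w1')
R=np.array(f['R']);print(-R.T@f['t'])
print('expected socket top px',proj(f,[[.5405,-.3376,.052]]))
rel([.5405,-.3376,.21])"
```

```text
[ 0.56509181 -0.2718559   0.29363219]
expected socket top px [[321.80884897 205.84742138]]
1.45 [ 0.5389 -0.3396  0.3148] [[0.363, 0.932, -0.001], [0.932, -0.363, -0.0], [-0.001, -0.0, -1.0]] 0.07084396971264716 share [0.0127 0.0038 0.5239]
```

View pics/w1.png

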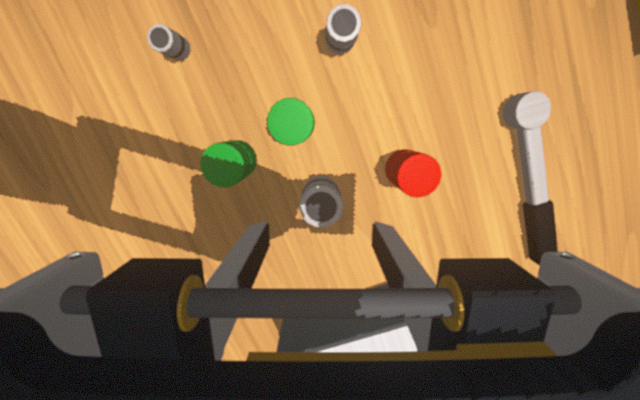

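The wrist view shows the large socket's top at about (321,204), matching the prediction of (322,206) and centred between the fingers. Descend and grip.

Emit:
drive_tool(commands=[{"travel":[0.01,0.004,0.2],"rotation":[0,0,0],"hand":75},{"travel":[0.01,0.004,0.35],"rotation":[0,0,0],"hand":75},{"travel":[0.01,0.004,0.5],"rotation":[0,0,0],"hand":75},{"travel":[0.01,0.004,0.52],"rotation":[0,0,0],"hand":75},{"travel":[0.01,0.004,0.52],"rotation":[0,0,0],"hand":75},{"travel":[0.01,0.004,0.52],"rotation":[0,0,0],"hand":30},{"travel":[0.01,0.004,0.52],"rotation":[0,0,0],"hand":30},{"travel":[0.01,0.004,0.52],"rotation":[0,0,0],"hand":30},{"travel":[0.01,0.004,0.52],"rotation":[0,0,0],"hand":30},{"travel":[0.01,0.004,0.52],"rotation":[0,0,0],"hand":30},{"travel":[0.01,0.004,0.52],"rotation":[0,0,0],"hand":30}], force=30)

```text
t: 2.55
position: [0.541, -0.3374, 0.2117]
ee_rot: [[0.361, 0.932, -0.001], [0.932, -0.361, -0.0], [-0.0, -0.0, -1.0]]
force: [-3.0, 0.5, 5.8]
width: 0.0398
grasp_force: 30.0
```

```bash
python3 -c "
from h import *
y=np.array([.3619,.9322]);o=np.array([.5509,.0735])-.01*y
rel([*o,.38]);print(o)"
```

```text
2.55 [ 0.541  -0.3374  0.2117] [[0.361, 0.932, -0.001], [0.932, -0.361, -0.0], [-0.0, -0.0, -1.0]] 0.039759437952637484 share [ 1.8831 -0.6963 -0.8422]
[0.547281 0.064178]
```

Emit:
drive_tool(commands=[{"travel":[0,0,-0.1],"rotation":[0,0,0],"hand":30},{"travel":[0,0,-0.25],"rotation":[0,0,0],"hand":30},{"travel":[0,0,-0.45],"rotation":[0,0,0],"hand":30},{"travel":[0,0,-0.65],"rotation":[0,0,0],"hand":30},{"travel":[0.05,0,-0.75],"rotation":[0,0,0],"hand":30},{"travel":[0.2,-0.1,-0.75],"rotation":[0,0,0],"hand":30},{"travel":[0.4,-0.2,-0.75],"rotation":[0,0,0],"hand":30},{"travel":[0.6,-0.3,-0.75],"rotation":[0,0,0],"hand":30},{"travel":[0.8,-0.5,-0.75],"rotation":[0,0,0],"hand":30},{"travel":[0.95,-0.7,-0.75],"rotation":[0,0,0],"hand":30},{"travel":[0.95,-0.7,-0.75],"rotation":[0,0,0],"hand":30}])

```text
t: 3.65
position: [0.4758, -0.1049, 0.3582]
ee_rot: [[0.357, 0.934, -0.006], [0.934, -0.357, 0.004], [0.002, -0.008, -1.0]]
force: [-0.9, -0.2, -3.2]
width: 0.04
grasp_force: 30.0
```

Emit:
drive_tool(commands=[{"travel":[0.2,0,0],"rotation":[0,0,0],"hand":30},{"travel":[0.4,0,0],"rotation":[0,0,0],"hand":30},{"travel":[0.6,0,0],"rotation":[0,0,0],"hand":30},{"travel":[0.8,0,0],"rotation":[0,0,0],"hand":30},{"travel":[0.9,0,0],"rotation":[0,0,0],"hand":30},{"travel":[0.93,0,0],"rotation":[0,0,0],"hand":30},{"travel":[0.93,0,0],"rotation":[0,0,0],"hand":30},{"travel":[0.93,0,0],"rotation":[0,0,0],"hand":30}])

```text
t: 4.45
position: [0.5462, 0.0629, 0.3602]
ee_rot: [[0.362, 0.932, -0.001], [0.932, -0.362, -0.001], [-0.001, -0.001, -1.0]]
force: [-0.2, -0.4, -3.1]
width: 0.0397
grasp_force: 30.0
```

```bash
python3 -c "
from h import *
f=grab_frame('side');save(f,'s2')
rel([.5473,.0642,.2217])"
```

```text
4.5 [0.5462 0.0627 0.3603] [[0.363, 0.932, -0.001], [0.932, -0.363, -0.001], [-0.001, -0.001, -1.0]] 0.039716851817393393 share [0.0096 0.0029 0.6931]
```

View pics/s2.png

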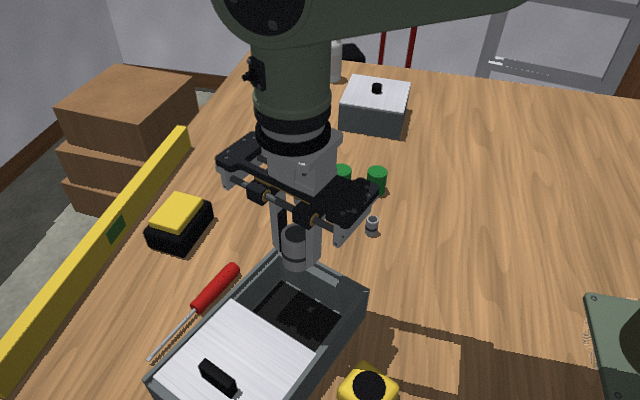

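The side view shows the socket held upright at (295,245), above the open well. Lower it and release.

Emit:
drive_tool(commands=[{"travel":[0.01,0,0.15],"rotation":[0,0,0],"hand":30},{"travel":[0.01,0,0.3],"rotation":[0,0,0],"hand":30},{"travel":[0.01,0,0.45],"rotation":[0,0,0],"hand":30},{"travel":[0.01,0,0.55],"rotation":[0,0,0],"hand":30},{"travel":[0.01,0,0.63],"rotation":[0,0,0],"hand":30},{"travel":[0.01,0,0.67],"rotation":[0,0,0],"hand":30},{"travel":[0.01,0,0.69],"rotation":[0,0,0],"hand":30},{"travel":[0.01,0,0.697],"rotation":[0,0,0],"hand":30},{"travel":[0.01,0,0.697],"rotation":[0,0,0],"hand":30},{"travel":[0.01,0,0.697],"rotation":[0,0,0],"hand":30}])

```text
t: 5.5
position: [0.5477, 0.0656, 0.2223]
ee_rot: [[0.362, 0.932, 0.002], [0.932, -0.362, -0.0], [0.001, 0.002, -1.0]]
force: [0.7, 0.4, -2.4]
width: 0.0392
grasp_force: 30.0
```

Emit:
drive_tool(commands=[{"travel":[0,0,0.008],"rotation":[0,0,0],"hand":30},{"travel":[0,0,0.012],"rotation":[0,0,0],"hand":30},{"travel":[0,0,0.012],"rotation":[0,0,0],"hand":30},{"travel":[0,0,0.012],"rotation":[0,0,0],"hand":30}])

```text
t: 5.9
position: [0.5475, 0.0658, 0.2197]
ee_rot: [[0.361, 0.932, 0.001], [0.932, -0.361, -0.0], [0.0, 0.001, -1.0]]
force: [-1.2, -0.3, 3.1]
width: 0.0395
grasp_force: 30.0
```

Emit:
drive_tool(commands=[{"travel":[0,0,0],"rotation":[0,0,0],"hand":70},{"travel":[0,0,0],"rotation":[0,0,0],"hand":70},{"travel":[0,0,0],"rotation":[0,0,0],"hand":70},{"travel":[0,0,0],"rotation":[0,0,0],"hand":70},{"travel":[0,0,0],"rotation":[0,0,0],"hand":70},{"travel":[0,0,-0.1],"rotation":[0,0,0],"hand":70},{"travel":[0,0,-0.3],"rotation":[0,0,0],"hand":70},{"travel":[0,0,-0.5],"rotation":[0,0,0],"hand":70},{"travel":[0,0,-0.6],"rotation":[0,0,0],"hand":70},{"travel":[0.2,0,-0.6],"rotation":[0,0,0],"hand":0},{"travel":[0.4,0,-0.6],"rotation":[0,0,0],"hand":0},{"travel":[0.6,0,-0.6],"rotation":[0,0,0],"hand":0},{"travel":[0.8,0,-0.6],"rotation":[0,0,0],"hand":0},{"travel":[0.98,0,-0.6],"rotation":[0,0,0],"hand":0},{"travel":[0.98,0,-0.6],"rotation":[0,0,0],"hand":0},{"travel":[0.98,0,-0.6],"rotation":[0,0,0],"hand":0}])

```text
t: 7.5
position: [0.6178, 0.249, 0.3382]
ee_rot: [[0.36, 0.933, -0.001], [0.933, -0.36, -0.001], [-0.001, -0.001, -1.0]]
force: [0.4, -0.6, -0.6]
width: 0.0136
grasp_force: 0.0
```

```bash
python3 -c "
from h import *
f=grab_frame('side');save(f,'s3')
o=np.array([.5509,.0735]);x=np.array([.9322,-.3619]);y=np.array([.3619,.9322])
rel([*(o+.185*y),.283])"
```

```text
7.55 [0.6177 0.2481 0.3383] [[0.361, 0.932, -0.001], [0.932, -0.361, -0.001], [-0.001, -0.001, -1.0]] 0.008885756209065227 share [-0.0093  0.0048  0.2763]
```

View pics/s3.png

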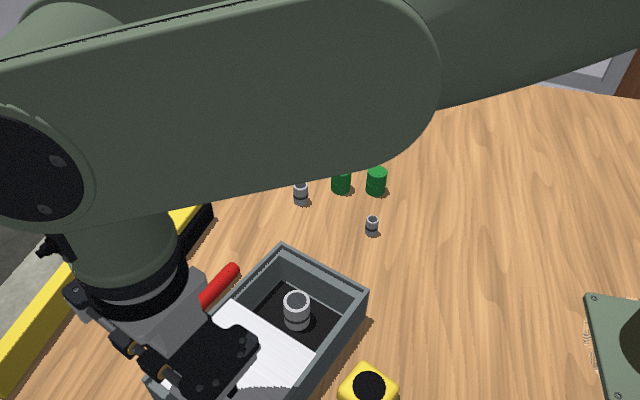

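The socket stands upright in the well at (296,310). Lower the closed fingers behind the handle, then push.

Emit:
drive_tool(commands=[{"travel":[-0.009,0.005,0.15],"rotation":[0,0,0],"hand":0},{"travel":[-0.009,0.005,0.25],"rotation":[0,0,0],"hand":0},{"travel":[-0.009,0.005,0.275],"rotation":[0,0,0],"hand":0},{"travel":[-0.009,0.005,0.275],"rotation":[0,0,0],"hand":0},{"travel":[-0.009,0.005,0.275],"rotation":[0,0,0],"hand":0}])

```text
t: 8.05
position: [0.6188, 0.2458, 0.2852]
ee_rot: [[0.362, 0.932, 0.002], [0.932, -0.362, 0.0], [0.001, 0.002, -1.0]]
force: [-0.1, 0.4, 0.7]
width: 0.0002
grasp_force: 0.0
```

Emit:
drive_tool(commands=[{"travel":[-0.05,0,0],"rotation":[0,0,0],"hand":0},{"travel":[-0.09,0,0],"rotation":[0,0,0],"hand":0},{"travel":[-0.13,0,0],"rotation":[0,0,0],"hand":0},{"travel":[-0.17,0,0],"rotation":[0,0,0],"hand":0},{"travel":[-0.21,0,0],"rotation":[0,0,0],"hand":0},{"travel":[-0.25,0,0],"rotation":[0,0,0],"hand":0},{"travel":[-0.29,0,0],"rotation":[0,0,0],"hand":0},{"travel":[-0.33,0,0],"rotation":[0,0,0],"hand":0},{"travel":[-0.37,0,0],"rotation":[0,0,0],"hand":0},{"travel":[-0.41,0,0],"rotation":[0,0,0],"hand":0},{"travel":[-0.45,0,0],"rotation":[0,0,0],"hand":0},{"travel":[-0.49,0,0],"rotation":[0,0,0],"hand":0},{"travel":[-0.53,0,0],"rotation":[0,0,0],"hand":0},{"travel":[-0.57,0,0],"rotation":[0,0,0],"hand":0},{"travel":[-0.6,0,0],"rotation":[0,0,0],"hand":0},{"travel":[-0.63,0,0],"rotation":[0,0,0],"hand":0},{"travel":[-0.65,0,0],"rotation":[0,0,0],"hand":0},{"travel":[-0.66,0,0],"rotation":[0,0,0],"hand":0},{"travel":[-0.66,0,0],"rotation":[0,0,0],"hand":0}])

```text
t: 9.95
position: [0.5703, 0.123, 0.2836]
ee_rot: [[0.362, 0.932, -0.001], [0.932, -0.362, -0.001], [-0.001, -0.001, -1.0]]
force: [0.4, -0.6, 0.0]
width: 0.0005
grasp_force: 0.0
```

```bash
python3 -c "
from h import *
f=grab_frame('wrist');save(f,'w4')
o=np.array([.5509,.0735]);x=np.array([.9322,-.3619]);y=np.array([.3619,.9322])
rel([*(o+.05*y),.284]);p=arm.sense()['position'][:2]-o;print(p@x,p@y)
print('handle shut +y/-y top edges', proj(f,[[*(o+a*x+b*y),.102] for a in(-.025,.025) for b in(.037,.023)]).round())
print('cover -y edge/ stop edge',proj(f,[[*(o+a*x-.072*y),.072] for a in(-.075,0,.075)]).round())"
```

```text
10.0 [0.5702 0.1231 0.2835] [[0.361, 0.932, -0.002], [0.932, -0.361, -0.001], [-0.001, -0.001, -1.0]] 0.0005106678902596088 share [-0.0161 -0.0003 -0.0026]
4.950655345113771e-05 0.053224704840234206
handle shut +y/-y top edges [[282. 267.]
 [283. 287.]
 [360. 268.]
 [359. 287.]]
cover -y edge/ stop edge [[233. 364.]
 [321. 365.]
 [408. 364.]]
```

View pics/w4.png

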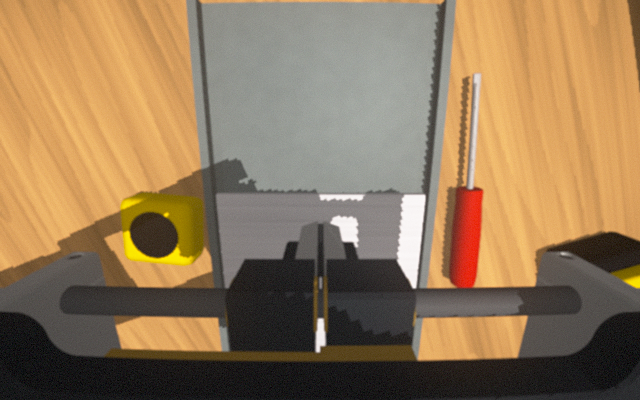

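The cover has slid along. Its rear edge is at row ~191 (e.g. (290,191)), so I can measure what's left.

```bash
python3 -c "
from h import *
f=grab_frame('wrist')
o=np.array([.5509,.0735]);x=np.array([.9322,-.3619]);y=np.array([.3619,.9322])
P=plane(f,[[225,193],[290,191.5],[410,192.5]],.072)[:,:2]-o;print(P@x,P@y-.072)
P=plane(f,[[193,3],[448,2]],.075)[:,:2]-o;print('tray end (200), sides (+-82)',P@x,P@y)"
```

```text
[-0.06804205 -0.02188629  0.06278601] [0.00684874 0.00795406 0.00730428]
tray end (200), sides (+-82) [-0.07766714  0.07654277] [0.19798469 0.19843704]
```

Emit:
drive_tool(commands=[{"travel":[-0.01,0,0],"rotation":[0,0,0],"hand":0},{"travel":[-0.02,0,0],"rotation":[0,0,0],"hand":0},{"travel":[-0.03,0,0],"rotation":[0,0,0],"hand":0},{"travel":[-0.03,0,0],"rotation":[0,0,0],"hand":0},{"travel":[-0.03,0,0],"rotation":[0,0,0],"hand":0}])

```text
t: 10.55
position: [0.5682, 0.1183, 0.2835]
ee_rot: [[0.362, 0.932, -0.0], [0.932, -0.362, 0.002], [0.001, -0.001, -1.0]]
force: [1.2, 4.6, -3.6]
width: 0.0007
grasp_force: 2.6
```

Emit:
drive_tool(commands=[{"travel":[0.08,0,0],"rotation":[0,0,0],"hand":0},{"travel":[0.2,0,0],"rotation":[0,0,0],"hand":0},{"travel":[0.25,0,-0.2],"rotation":[0,0,0],"hand":0},{"travel":[0.3,0,-0.4],"rotation":[0,0,0],"hand":0},{"travel":[0.3,0,-0.6],"rotation":[0,0,0],"hand":0},{"travel":[0.45,0,-0.8],"rotation":[0,0,0],"hand":0},{"travel":[0.6,0,-0.8],"rotation":[0,0,0],"hand":0},{"travel":[0.8,0,-0.8],"rotation":[0,0,0],"hand":0},{"travel":[0.8,0,-0.8],"rotation":[0,0,0],"hand":0},{"travel":[0.8,0,-0.8],"rotation":[0,0,0],"hand":0}])

```text
t: 11.55
position: [0.6263, 0.2678, 0.4434]
ee_rot: [[0.36, 0.933, -0.001], [0.933, -0.36, -0.002], [-0.002, 0.0, -1.0]]
force: [0.6, -0.2, -0.0]
width: 0.0004
grasp_force: 0.0
```

```bash
python3 -c "
from h import *
f=grab_frame('side');np.save('s5.npy',f,allow_pickle=True)
o=np.array([.5509,.0735]);x=np.array([.9322,-.3619]);y=np.array([.3619,.9322])
im=f['color'].copy()
q=proj(f,[[*(o+a*x+b*y),.072] for b in(-.072,.072) for a in(-.075,.075)]);print(q.round(1))
im=cv2.resize(im[220:400,120:390],None,fx=2.9,fy=2.9,interpolation=cv2.INTER_CUBIC)
cv2.imwrite('pics/s5.png',im[:,:,::-1])"
```

```text
[[363.4 290.6]
 [281.6 245.8]
 [306.  368.1]
 [218.5 309.5]]
```

View pics/s5.png

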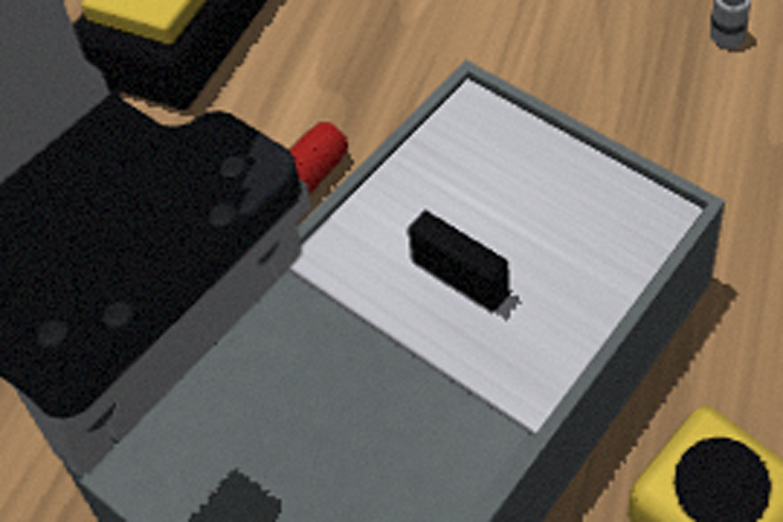

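The crop shows the cover shut. Its rear corner is at (304.5,369), against (306,368) predicted for fully shut, so it is within about 3 mm. The gripper is clear above everything.

```bash
python3 -c "
from h import *
print(hand_in())"
```

```text
the job is handed in; nothing more can be done
None
```

I stood the 40 mm socket upright in the tray's compartment and let go of it. I then slid the cover shut to within about 3 mm by camera measurement, and handed the job in at about 12 s; `hand_in()` returned no verdict.

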